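# Click the photometer's filter wheel to green and start the reading

## Task

Set the filter photometer to green and take a reading: with a fingertip, flick the lobed edge of the filter wheel round, click by click, until the green window rests in line with the white pointer, and take the finger off. Then press the white read button right down and let it come up, never pressing it with another filter at the pointer. Pick nothing up: leave bottle, jar and tube rack standing where they are.

Things in the scene. Friction and masses are not known exactly. Their poses are not given: they have to be found in the camera images.
- photometer: Fixed flat white instrument with dark top, 220 (x, depth) x 300 (y, width) x 50 mm high. Origin: centre of its underside; x from its front (the robot's side) to its back, y to its left seen from the robot, z up; yaw within 0.35 rad. On top: filter wheel, axis at (-70, 0) mm; button at (-50, -110); white reading head at (-20, 115), 150 x 55 mm, up to 100 mm high; low display at the back, up to 62 mm.
- filter_wheel: Light grey disc, radius 40 mm, turning about a vertical axis without end, either way. Origin on the axis at its underside, 56 mm above the counter; top face at 70 mm. Eight lobes of the same thickness, 8 mm wide, reach out to radius 60 mm, one each 45 degrees, 38 mm free between their tips. A spring detent holds it each 45 degrees. At the start it rests 2 to 6 clicks from green (6 one way are 2 the other).
- wheel_center (a point): Centre of the wheel's top face, on its axis. At each click two lobes stand in front, 22.5 degrees to either side of the line from the axis straight to the photometer's front. The front face is 40 mm before the axis, so lobe tips overhang it by 20 mm and nothing is below them. About 2 N at a lobe tip starts the wheel; past halfway it snaps on to the next click, from less it springs back.
- green_window (a point): Centre of the green window on the wheel's top face, 31 mm from the axis. Eight round windows of 16 mm lie midway between the lobes: anticlockwise from above green, blue, violet, pink, red, orange, yellow, black. At each click one of them is in line with the pointer.
- pointer_mark (a point): Fixed point where the green window's centre must rest: 31 mm from the wheel's axis on the photometer's +y side, at (-70, 31) mm in its frame, height 70 mm. The white pointer, a bar 26 x 7 mm, comes from the reading head and points at it from +y.
- read_button (a joint): How far the read button is pressed, in m: 0 is up, 0.006 is fully down. It is a white round push button, 30 mm wide, in a black round housing of 46 mm; it moves straight down, springs back, and fully down takes 5 N.
- read_button_top (a point): The centre of the read button's top face, 72 mm above the counter when it is up (its housing's rim is at 62 mm).
- reagent: Amber bottle with a white cap, 42 mm wide, 95 mm tall, standing loose beside the photometer. Origin: centre of its base.
- jar: White jar with a red lid, 50 mm wide, 65 mm tall, standing loose beside the photometer, on the other side. Origin: centre of its base.
- tube_rack: Green rack, 50 x 130 mm, with four capped tubes, 74 mm tall, standing loose behind the photometer. Origin: centre of its base.

How it is judged:
By the outcome, as a careful person would: the job done as asked, in the order asked, and still so for the second after the job is handed in, with the robot touching nothing.
It also fails if it takes over 64 s, if anything falls off the work surface, if the arm or the gripper's body presses on something with over 40 N, if the wrist force passes 120 N, or if a joint passes its speed limit or range.

## Robot

A 6-joint arm with a two-finger parallel gripper is mounted at the origin on the work surface. World frame = base frame: x ahead of the robot, y to its left, z up, the work surface at z = 0. Lengths are in m, angles in rad, forces in N, time in s.
With the tool pointing down it reaches from about 0.35 to 0.725 m from the base axis. Payload 6 kg.
Tool frame: the origin (TCP) lies between the finger pads; the fingertips stand 11 mm ahead of it and the grasp point (between the pads) lies 8 mm behind it (robot.finger_overhang is the distance from the TCP to the fingertips, in m); y points along the fingers, x is the direction in which the jaws open and shut, and the axes are right-handed (so a half turn about y gives the same grasp; the last joint's range is limited). The gripper opens to 85 mm and grips with 20 to 120 N. Pads are 22 mm wide; open, the fingers measure 114 mm over their backs; the gripper's body (76 mm by 85 mm) begins 54 mm behind the grasp point. The pads swing forward as they close: fully open they stand 13 mm farther back than shut.
Start: joints at [-0.979, 0.04, 0.085, 0, -1.615, -0.334], TCP at [0.153, -0.58, 0.242] pointing down, gripper open.
Joint ranges: [-2.56, 2.56], [-1.29, 2.01], [-1.08, 1.49], [-3.29, 1.98], [-2.81, -0.18], [-2.99, 2.99]. Speed limits (rad/s): [2.57, 2.57, 3.01, 3.14, 3.14, 3.14].

## Interface

Orientations are given as a unit quaternion [x, y, z, w].
In Python, from cell import status, cams, robot gives the robot as it stands. The module is installed in compiled form; this text tells all that it offers.
- The arm moves only by the tool arm_command, never from a script. Its argument "series" is a list of rows, each a list of 7 numbers: the shift along the tool's x, y, z in mm, then the turn, a rotation vector about the tool's x, y, z in degrees, then the opening, from 0 (shut) to 1 (fully open). In form: [[dx, dy, dz, rx, ry, rz, grip], ...]. A call has 1 to 8 rows; each row shifts and turns the commanded pose from where the row before left it, along the tool's axes as they then stand; what a row does not reach is not made up. A row lasts 1/8 s, in which the tool goes at most 62.5 mm and 10.7 degrees, less where a joint would pass 70% of its speed; a pose out of reach is approached as far as the arm can. A call is refused whole if a number of a shift passes 62.5 or a number of a turn 10.7, either way. A call with a gripper value outside its range is refused whole. The fingers move at their own pace and stop on an object; "newtons" is the grip in N (left out, the last holds). Time passes only in rows, so rows that do not move let the fingers close. It gives the time, the measured TCP pose, the force and the opening at its end, in the units of the state.
- status.state(): the state, without advancing time (a new reading comes with each control period).
- cams.grab_frame(name): name is "scene" or "side" or "wrist"; returns a dict with "frame" (384x512x3 uint8, red, green, blue), "vertical_fov" (degrees; the focal length in pixels is half the picture's height over the tangent of half this angle, whatever the lens; pixels are square), "cx", "cy" (the principal point, pixels), "R" (3x3) and "t" (3): a world point X has camera coordinates R X + t. Camera axes: x right, y down, z forward; pixel columns grow to the right and rows downward; lengths in m; the calibration is good to about 2 mm. A picture is of the moment at which its call begins. There is no depth.
- robot.close_job(): hands the job in, once; it reports no verdict.
The state is a dict: "time": time; "q": joint angles; "joint_velocities": joint speeds; "effort": joint torques, N m; "tcp_pos": TCP position; "tcp_rot": TCP orientation; "ft_force": force on the tool from outside, world axes, zero at the start; "torque": the same for the moment, N m; "gripper_width": opening from 0.0 (shut) to 1.0 (fully open).
Only numpy, scipy, OpenCV 4.12 (cv2) and the standard library are available. Lean on these libraries where they do the work, as an engineer would, in place of code of your own. Each camera call takes 0.05 s, during which the arm holds its last target.

## Working session

There is one attempt and no reset: what is moved stays moved. The work goes in short steps, Python scripts to look and compute and a tool call to move; the robot and the scene stay as the last step left them, time stands still between calls to the robot, and variables do not carry over. Pictures are saved under pics/ and viewed, and the job is handed in when it is done.

Besides the shell and the picture viewer there is one more tool, called by a JSON object that holds its "method" and its "body", one argument or row to a line. arm_command: Moves the arm, as the interface text tells. Its arguments: {"type":"object","properties":{"series":{"type":"array","items":{"type":"array","items":{"type":"number"}}},"newtons":{"type":"number"}},"required":["series"]}

```bash
mkdir -p pics
python3 - <<'E'
from cell import status,cams,robot
import cv2,numpy as np,pickle
print(status.state())
d={}
for n in("scene","side","wrist"):
    f=cams.grab_frame(n);d[n]=f
    cv2.imwrite(f"pics/a_{n}.png",cv2.cvtColor(f["frame"],cv2.COLOR_RGB2BGR))
    print(n,f["vertical_fov"],f["cx"],f["cy"],f["R"],f["t"])
pickle.dump(d,open("a.pkl","wb"))
E
```

```text
{'time': 0.0, 'q': array([-9.79289559e-01,  4.08029809e-02,  8.38334234e-02, -4.76335267e-04,
       -1.61551814e+00, -3.33668162e-01]), 'joint_velocities': array([ 0.0002766 ,  0.00058197,  0.0015956 , -0.0032238 , -0.0003256 ,
       -0.00158208]), 'effort': array([-6.41196166e-04, -3.68210971e+01,  3.47403324e+01,  6.93232432e+00,
       -5.48270764e-03,  3.41589956e-08]), 'tcp_pos': array([ 0.15298225, -0.57984894,  0.24129382]), 'tcp_rot': array([ 0.43104972,  0.5604855 , -0.55978698, -0.43207717]), 'ft_force': array([-0.12457058, -0.17013601, -0.57035398]), 'torque': array([ 0.01245012,  0.07130237, -0.04367959]), 'gripper_width': 1.001566745684262}
scene 52.37924564140667 254.36770482396358 187.56039834734597 [[-0.33259344  0.94285027 -0.02037113]
 [ 0.55567611  0.17847216 -0.81201709]
 [-0.76197485 -0.2813913  -0.58327803]] [ 0.18161475 -0.29409298  1.50236461]
side 54.6984038660789 250.47271811276642 190.7335542330336 [[-0.91897634 -0.39385251 -0.01904446]
 [-0.28363365  0.69381074 -0.66195061]
 [ 0.27392416 -0.60291529 -0.74930548]] [0.59577331 0.22972127 0.64499552]
wrist 65.83901976657229 258.0572342725168 192.75235342206346 [[-0.25541998  0.9668294   0.00124522]
 [ 0.92055574  0.24280117  0.30598156]
 [ 0.29552963  0.0793001  -0.95203662]] [ 0.600084   -0.04009744  0.38096706]
```

View pics/a_scene.png

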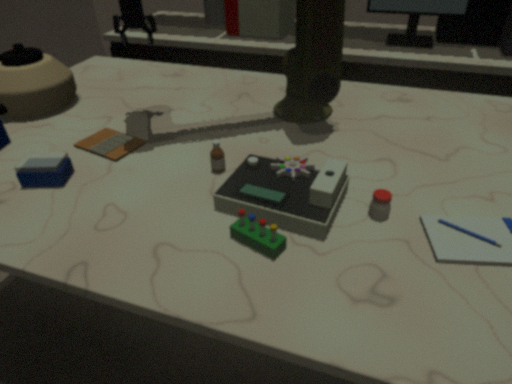

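View pics/a_side.png

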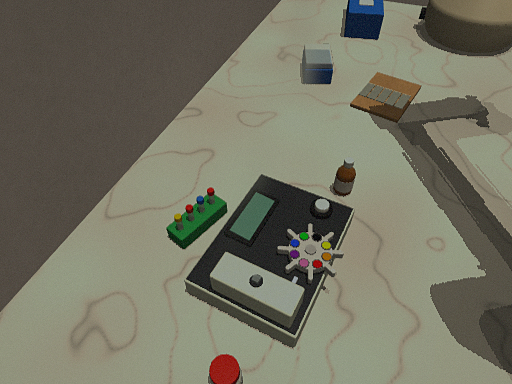

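View pics/a_wrist.png

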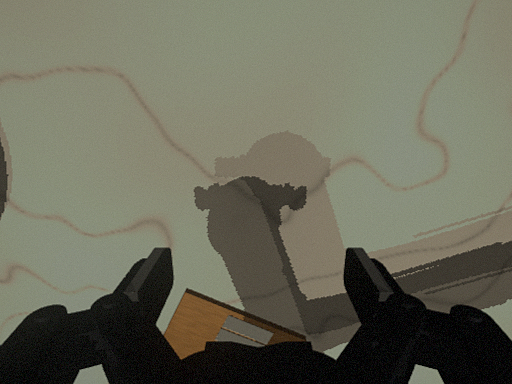

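The side view shows the wheel near pixel (311,250) and the button near (320,207). I'll zoom in on it and on the scene view.

Run:
```python
import cv2
a=cv2.imread("pics/a_side.png")[170:345,180:360]
cv2.imwrite("pics/z_side.png",cv2.resize(a,None,fx=3.4,fy=3.4,interpolation=cv2.INTER_CUBIC))
a=cv2.imread("pics/a_scene.png")[140:250,205:355]
cv2.imwrite("pics/z_scene.png",cv2.resize(a,None,fx=5,fy=5,interpolation=cv2.INTER_CUBIC))
```

```text
(no output)
```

View pics/z_side.png

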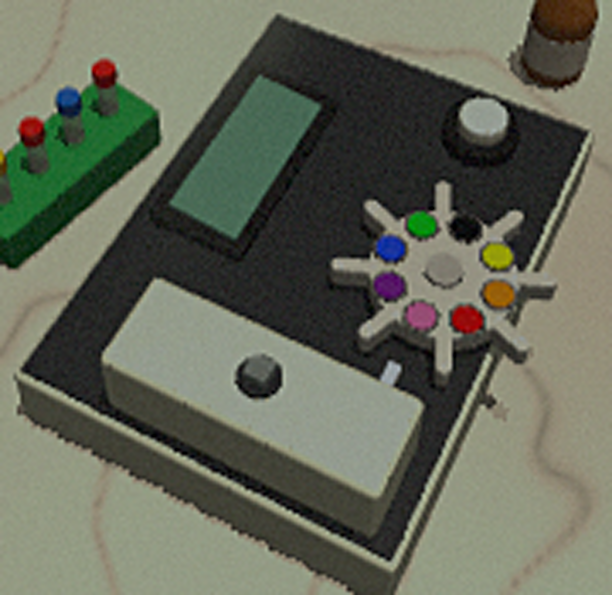

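View pics/z_scene.png

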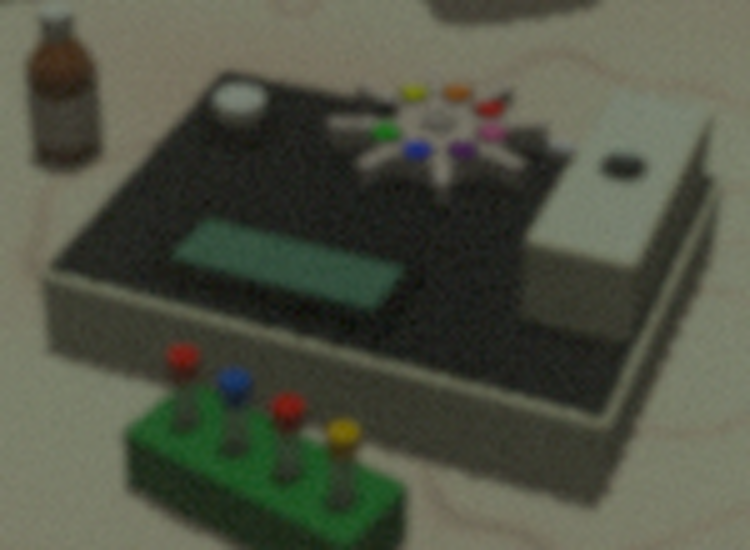

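```bash
cat > h.py <<'E'
import numpy as np
def proj(f,X):
    h=f["frame"].shape[0];F=h/2/np.tan(np.radians(f["vertical_fov"])/2)
    c=np.asarray(X)@np.asarray(f["R"]).T+f["t"]
    return np.stack([f["cx"]+F*c[:,0]/c[:,2],f["cy"]+F*c[:,1]/c[:,2]],1)
def w(p,X):
    X=np.atleast_2d(X).astype(float);c,s=np.cos(p[2]),np.sin(p[2])
    return np.c_[p[0]+c*X[:,0]-s*X[:,1],p[1]+s*X[:,0]+c*X[:,1],X[:,2]]
E
python3 - <<'E'
from h import *
import pickle
from scipy.optimize import least_squares
d=pickle.load(open("a.pkl","rb"))
def win(a):a=np.radians(a);return[-.07+.031*np.cos(a),.031*np.sin(a),.07]
ang=dict(pink=90,red=135,orange=180,yellow=225,black=270,green=315,blue=0,violet=45)
S=dict(pink=(421,316),red=(467,319),orange=(499,293),yellow=(498,256),black=(465,227),green=(421,223),blue=(390,248),violet=(390,286))
C=dict(pink=(492,131),red=(491,108),orange=(458,93),yellow=(414,94),green=(386,132),blue=(418,150),violet=(463,149))
obs=[];
for k,v in S.items(): obs.append(("side",win(ang[k]),(180+(v[0]+.5)/3.4-.5,170+(v[1]+.5)/3.4-.5)))
for k,v in C.items(): obs.append(("scene",win(ang[k]),(205+(v[0]+.5)/5-.5,140+(v[1]+.5)/5-.5)))
B=[-.05,-.11,.072]
obs.append(("side",B,(180+484/3.4-.4,170+117/3.4-.4)));obs.append(("scene",B,(205+240/5-.4,140+98/5-.4)))
cs=[([-.11,-.15,.05],(592,132)),([.11,-.15,.05],(278,15)),([.11,.15,.05],(20,375)),([-.11,.15,.05],(393,568))]
for X,v in cs: obs.append(("side",X,(180+v[0]/3.4-.4,170+v[1]/3.4-.4)))
def r(p,sel=None):
    return np.concatenate([proj(d[c],w(p,X))[0]-uv for c,X,uv in obs if sel in(None,c)])
for sel in(None,"side","scene"):
    o=least_squares(r,[.5,0,0],args=(sel,),loss='soft_l1');print(sel,o.x,np.sqrt(np.mean(o.fun**2)))
    if sel is None:print(r(o.x).reshape(-1,2).round(1).tolist());p=o.x
print(w(p,[[-.07,0,.07],[-.05,-.11,.072],win(90)]))
E
```

```text
None [ 0.56001563  0.08348549 -0.09216691] 0.8988511998027846
[[0.1, 0.3], [0.1, 0.5], [0.1, 0.7], [-0.0, 0.4], [0.3, 0.6], [0.4, 0.8], [0.3, 0.3], [-0.1, 0.2], [-0.4, 1.2], [-0.7, 1.1], [-0.5, 0.9], [-0.3, 0.7], [-0.5, 0.9], [-0.4, 0.8], [-0.5, 1.0], [0.3, -0.6], [-0.5, 0.1], [1.9, -1.1], [-1.0, -2.0], [-3.0, -0.7], [1.0, 1.4]]
side [ 0.56048458  0.08298521 -0.09142078] 0.9717284101657736
scene [ 0.55533229  0.08466577 -0.07588544] 0.18964981478952458
[[ 0.49031274  0.08992805  0.07      ]
 [ 0.50010384 -0.0214458   0.072     ]
 [ 0.49316587  0.12079647  0.07      ]]
```

```bash
cat >> h.py <<'E'
from scipy.spatial.transform import Rotation as Ro
P=np.array([0.5600,0.0835,-0.0922])
def goal(r,phi,tipz):  # finger centre at radius r, angle phi (deg) from front line toward -y ; returns TCP pos, tool R with x radial-outward or inward
    a=np.radians(180+phi)
    g=w(P,[-.07+r*np.cos(a),r*np.sin(a),tipz+.011])[0]
    u=np.array([np.cos(a+P[2]),np.sin(a+P[2]),0])
    return g,u
E
python3 - <<'E'
from h import *
from cell import status,robot
print(robot.finger_overhang)
s=status.state();R=Ro.from_quat(s["tcp_rot"]);print(R.as_matrix().round(3))
print("tool yaw of x",np.degrees(np.arctan2(R.as_matrix()[1,0],R.as_matrix()[0,0])))
for phi in(0,45):
    g,u=goal(.0565,phi,.1);print(g,np.degrees(np.arctan2(u[1],u[0])))
    print((R.as_matrix().T@(g-s["tcp_pos"])*1000).round(1))
E
```

```text
0.011
[[-0.255 -0.    -0.967]
 [ 0.967  0.001 -0.255]
 [ 0.001 -1.     0.   ]]
tool yaw of x 104.77208421600596
[0.4340373  0.09514678 0.111     ] 174.7173291288938
[ 580.9  131.2 -443.9]
[0.44683716 0.05384133 0.111     ] -140.2826708711062
[ 537.7  131.2 -445.8]
```

```bash
cat >> h.py <<'E'
def rows(pos,R,g,yaw,n):
    """straight rows from current pose to g and tool-x yaw (deg), tool down"""
    M=R.as_matrix();y0=np.degrees(np.arctan2(M[1,0],M[0,0]));dy=(yaw-y0+180)%360-180
    out=[]
    for i in range(n):
        Ri=Ro.from_euler('z',dy*i/n,degrees=True)*R
        v=Ri.inv().apply((np.asarray(g)-pos)/n*1000)
        out.append([*v.round(1),0,round(-dy/n,2),0])
    return out
E
python3 - <<'E'
from h import *
from cell import status
s=status.state();R=Ro.from_quat(s["tcp_rot"])
for r in rows(s["tcp_pos"],R,[.40,-.25,.2],140,8):print(r)
E
```

```text
[np.float64(32.0), np.float64(5.2), np.float64(-40.4), 0, np.float64(-4.4), 0]
[np.float64(28.8), np.float64(5.2), np.float64(-42.7), 0, np.float64(-4.4), 0]
[np.float64(25.4), np.float64(5.2), np.float64(-44.8), 0, np.float64(-4.4), 0]
[np.float64(21.9), np.float64(5.2), np.float64(-46.6), 0, np.float64(-4.4), 0]
[np.float64(18.3), np.float64(5.2), np.float64(-48.2), 0, np.float64(-4.4), 0]
[np.float64(14.5), np.float64(5.2), np.float64(-49.4), 0, np.float64(-4.4), 0]
[np.float64(10.7), np.float64(5.2), np.float64(-50.4), 0, np.float64(-4.4), 0]
[np.float64(6.8), np.float64(5.2), np.float64(-51.1), 0, np.float64(-4.4), 0]
```

{"method": "arm_command", "body": {
  "series": [
    [32,5,-40,0,-4.4,0,0],
    [29,5,-43,0,-4.4,0,0],
    [25,5,-45,0,-4.4,0,0],
    [22,5,-47,0,-4.4,0,0],
    [18,5,-48,0,-4.4,0,0],
    [15,5,-49,0,-4.4,0,0],
    [11,5,-50,0,-4.4,0,0],
    [7,5,-51,0,-4.4,0,0]
  ],
  "newtons": 40
}}

```text
time: 1.15
tcp_pos: [0.4, -0.2488, 0.2021]
tcp_rot: [0.241, 0.665, -0.665, -0.241]
ft_force: [1.7, 0.2, -0.5]
gripper_width: -0.003
```

Run:
```python
from h import *
from cell import status
s=status.state();R=Ro.from_quat(s["tcp_rot"]);print(s["time"],s["tcp_pos"],s["q"].round(2),s["gripper_width"])
g,u=goal(.075,0,.12)
for r in rows(s["tcp_pos"],R,g,174.7,8):print([float(x) for x in r])
```

```text
1.15 [ 0.39996199 -0.24876729  0.20207699] [-0.13 -0.31 -0.31 -0.   -1.58 -0.57] -0.0028006069396767828
[26.2, 8.9, -34.4, 0.0, -4.32, 0.0]
[23.5, 8.9, -36.3, 0.0, -4.32, 0.0]
[20.7, 8.9, -38.0, 0.0, -4.32, 0.0]
[17.8, 8.9, -39.4, 0.0, -4.32, 0.0]
[14.8, 8.9, -40.6, 0.0, -4.32, 0.0]
[11.7, 8.9, -41.6, 0.0, -4.32, 0.0]
[8.5, 8.9, -42.4, 0.0, -4.32, 0.0]
[5.3, 8.9, -42.9, 0.0, -4.32, 0.0]
```

{"method": "arm_command", "body": {
  "series": [
    [26,9,-34.4,0,-4.3,0,0],
    [23.5,9,-36.3,0,-4.3,0,0],
    [21,9,-38,0,-4.3,0,0],
    [18,9,-39.4,0,-4.3,0,0],
    [15,9,-40.6,0,-4.3,0,0],
    [11.7,9,-41.6,0,-4.3,0,0],
    [8.5,9,-42.4,0,-4.3,0,0],
    [5.3,9,-43,0,-4.3,0,0]
  ]
}}

```text
time: 2.15
tcp_pos: [0.4156, 0.0969, 0.13]
tcp_rot: [0.034, 0.706, -0.706, -0.034]
ft_force: [0.5, -0.1, 0.6]
gripper_width: 0.001
```

Run:
```python
from h import *
from cell import status,cams
import cv2
f=cams.grab_frame("wrist");cv2.imwrite("pics/b_wrist.png",f["frame"][:,:,::-1])
f2=cams.grab_frame("side");a=f2["frame"][150:325,180:400,::-1]
cv2.imwrite("pics/b_side.png",cv2.resize(a,None,fx=3.4,fy=3.4,interpolation=cv2.INTER_CUBIC))
s=status.state();print(s["time"],s["tcp_pos"],s["q"].round(2))
def win(a):a=np.radians(a);return[-.07+.031*np.cos(a),.031*np.sin(a),.07]
print("pred wrist", proj(f,w(P,[[-.07,0,.07],[-.05,-.11,.072]]+[win(a) for a in(90,135,180,225,270,315,0,45)])).round(0).tolist())
```

```text
2.25 [0.41510967 0.09802186 0.12874379] [ 0.71 -0.44 -0.53 -0.   -1.48 -0.8 ]
pred wrist [[152.0, 216.0], [95.0, 42.0], [157.0, 255.0], [185.0, 244.0], [196.0, 216.0], [180.0, 186.0], [147.0, 173.0], [116.0, 186.0], [108.0, 216.0], [125.0, 244.0]]
```

View pics/b_wrist.png

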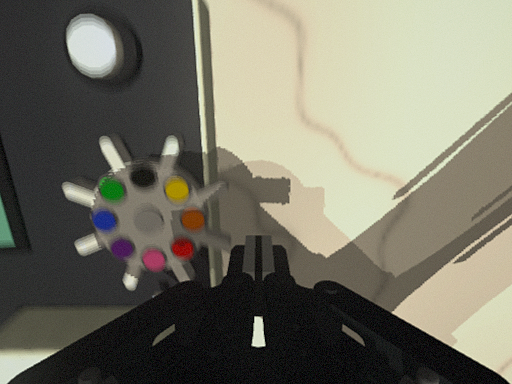

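View pics/b_side.png

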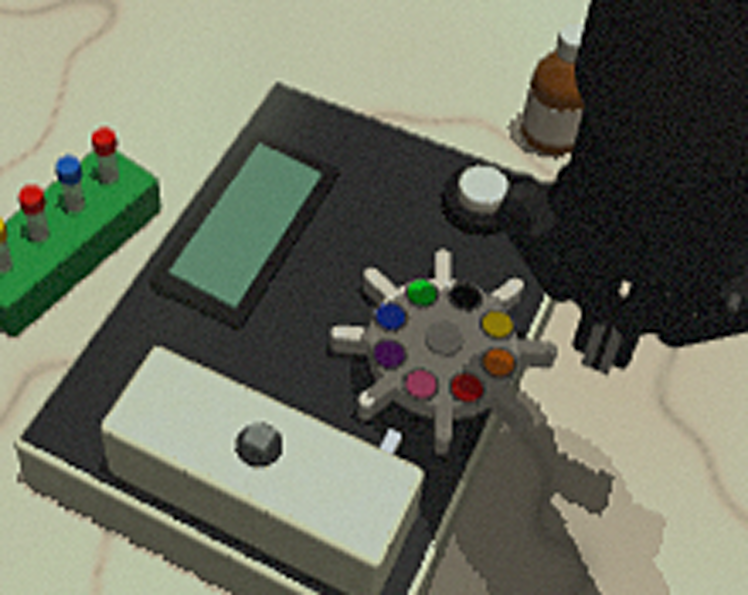

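```bash
sed -i 's/^P=.*/P=np.array([0.5605,0.0845,-0.0922])/' h.py
cat > go.py <<'E'
import sys
from h import *
from cell import status
r,phi,z,n=[float(x) for x in sys.argv[1:5]]
s=status.state();R=Ro.from_quat(s["tcp_rot"])
print(s["time"],s["tcp_pos"].round(4),s["ft_force"].round(1))
g,u=goal(r/1000,phi,z/1000)
for q in rows(s["tcp_pos"],R,g,np.degrees(np.arctan2(u[1],u[0])),int(n)):print([float(x) for x in q])
E
python3 go.py 57 0 60 5
```

```text
2.25 [0.4151 0.098  0.1287] [-0.5 -0.2 -0.6]
[-3.8, 11.5, 0.0, 0.0, -0.01, 0.0]
[-3.8, 11.5, 0.0, 0.0, -0.01, 0.0]
[-3.8, 11.5, 0.0, 0.0, -0.01, 0.0]
[-3.8, 11.5, 0.0, 0.0, -0.01, 0.0]
[-3.8, 11.5, 0.0, 0.0, -0.01, 0.0]
```

{"method": "arm_command", "body": {
  "series": [
    [0,14.5,0,0,0,0,0],
    [0,14.5,0,0,0,0,0],
    [0,14.5,0,0,0,0,0],
    [0,14,0,0,0,0,0],
    [-6,0,0,0,0,0,0],
    [-6,0,0,0,0,0,0],
    [-6,0,0,0,0,0,0],
    [0,0,0,0,0,0,0]
  ]
}}

```text
time: 3.25
tcp_pos: [0.4343, 0.0937, 0.073]
tcp_rot: [0.035, 0.706, -0.706, -0.035]
ft_force: [-0.3, 0.1, 0.5]
gripper_width: -0.003
```

```bash
python3 - <<'E'
from cell import cams
import cv2
f=cams.grab_frame("wrist");cv2.imwrite("pics/c_wrist.png",f["frame"][:,:,::-1])
f2=cams.grab_frame("side");a=f2["frame"][190:310,240:400,::-1]
cv2.imwrite("pics/c_side.png",cv2.resize(a,None,fx=4.5,fy=4.5,interpolation=cv2.INTER_CUBIC))
E
python3 go.py 57 0 60 1
```

```text
3.35 [0.4339 0.0937 0.0729] [-0.4  0.2  1. ]
[0.1, 1.9, -2.5, 0.0, -0.36, 0.0]
```

View pics/c_wrist.png

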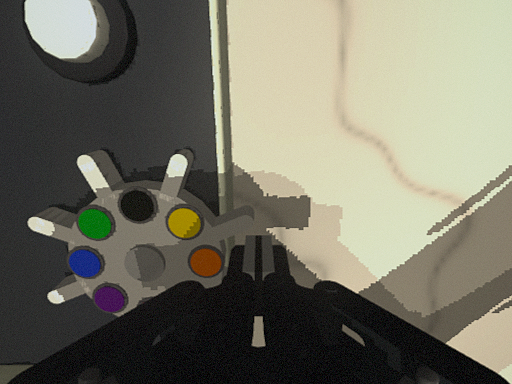

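View pics/c_side.png

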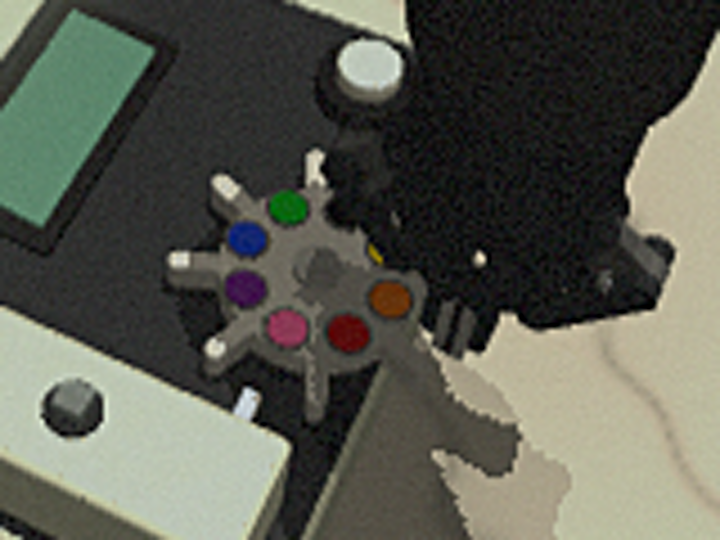

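{"method": "arm_command", "body": {
  "series": [
    [-0.3,0.3,5.3,0,-5.6,0,0],
    [-0.3,0.3,5.3,0,-5.6,0,0],
    [-0.3,0.3,5.3,0,-5.6,0,0],
    [-0.3,0.3,5.3,0,-5.6,0,0],
    [-0.3,0,5.3,0,-5.6,0,0],
    [-0.3,0,5.3,0,-5.6,0,0],
    [-0.3,0,5.3,0,-5.6,0,0],
    [-0.3,0,5.3,0,-5.6,0,0]
  ]
}}

```text
time: 4.35
tcp_pos: [0.4461, 0.0541, 0.0718]
tcp_rot: [-0.238, 0.666, -0.666, 0.238]
ft_force: [0.9, -0.2, 0.2]
gripper_width: -0.001
```

```bash
cat > pic.py <<'E'
from cell import cams
import cv2,sys
n=sys.argv[1]
f2=cams.grab_frame("side");a=f2["frame"][190:310,240:400,::-1]
cv2.imwrite(f"pics/{n}_side.png",cv2.resize(a,None,fx=4.5,fy=4.5,interpolation=cv2.INTER_CUBIC))
E
python3 pic.py d; python3 go.py 57 45 60 1; echo; python3 go.py 80 45 60 2
```

```text
4.4 [0.4463 0.0538 0.0718] [-0.4 -0.9 -0.3]
[-1.0, 0.8, -0.2, 0.0, -0.14, 0.0]

4.4 [0.4463 0.0538 0.0718] [-0.4 -0.9 -0.3]
[11.0, 0.4, -0.0, 0.0, -0.07, 0.0]
[11.0, 0.4, -0.1, 0.0, -0.07, 0.0]
```

View pics/d_side.png

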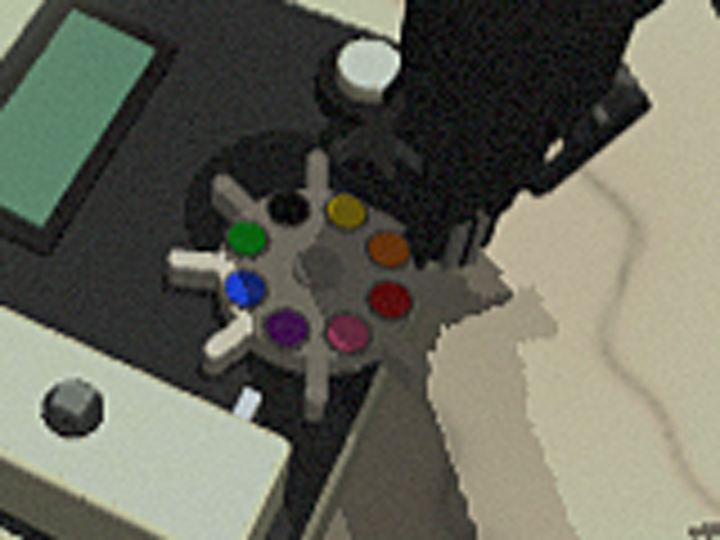

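{"method": "arm_command", "body": {
  "series": [
    [12,0,0,0,0,0,0],
    [12,0,0,0,0,0,0],
    [-0.4,0,-8,0,5.6,0,0],
    [-0.4,0,-8,0,5.6,0,0],
    [-0.4,0,-8,0,5.6,0,0],
    [-0.4,0,-8,0,5.6,0,0],
    [-0.4,0,-8,0,5.6,0,0],
    [-0.4,0,-8,0,5.6,0,0]
  ]
}}

```text
time: 5.4
tcp_pos: [0.4089, 0.0827, 0.0717]
tcp_rot: [-0.033, 0.707, -0.706, 0.033]
ft_force: [0.5, -0.3, 0.2]
gripper_width: 0.001
```

{"method": "arm_command", "body": {
  "series": [
    [-0.4,0,-8,0,5.6,0,0],
    [-0.4,0,-8,0,5.6,0,0],
    [0,0,0,0,0,0,0]
  ]
}}

```text
time: 5.78
tcp_pos: [0.4091, 0.0988, 0.0717]
tcp_rot: [0.035, 0.706, -0.706, -0.034]
ft_force: [-0.3, 0.3, -0.2]
gripper_width: 0.001
```

```bash
python3 go.py 57 0 60 2
```

```text
5.775 [0.4091 0.0988 0.0717] [-0.3  0.3 -0.2]
[-12.6, 0.4, 0.1, 0.0, -0.15, 0.0]
[-12.6, 0.4, 0.1, 0.0, -0.15, 0.0]
```

{"method": "arm_command", "body": {
  "series": [
    [-12.5,0,0,0,0,0,0],
    [-12.5,0,0,0,0,0,0],
    [0,0,0,0,0,0,0]
  ]
}}

```text
time: 6.15
tcp_pos: [0.4343, 0.0958, 0.0715]
tcp_rot: [-0.034, -0.706, 0.706, 0.035]
ft_force: [-0.1, -0.6, 0.1]
gripper_width: 0.002
```

{"method": "arm_command", "body": {
  "series": [
    [-0.3,0,5.6,0,-5.6,0,0],
    [-0.3,0,5.6,0,-5.6,0,0],
    [-0.3,0,5.6,0,-5.6,0,0],
    [-0.3,0,5.6,0,-5.6,0,0],
    [-0.3,0,5.6,0,-5.6,0,0],
    [-0.3,0,5.6,0,-5.6,0,0],
    [-0.3,0,5.6,0,-5.6,0,0],
    [-0.3,0,5.6,0,-5.6,0,0]
  ]
}}

```text
time: 7.15
tcp_pos: [0.4466, 0.0546, 0.0718]
tcp_rot: [-0.239, 0.666, -0.665, 0.239]
ft_force: [-1.2, -0.2, -1.0]
gripper_width: 0.003
```

```bash
python3 pic.py e; python3 go.py 57 45 60 1
```

```text
7.2 [0.4469 0.0541 0.0718] [ 0.5 -0.4 -0. ]
[-0.3, 0.8, -0.3, 0.0, -0.07, 0.0]
```

View pics/e_side.png

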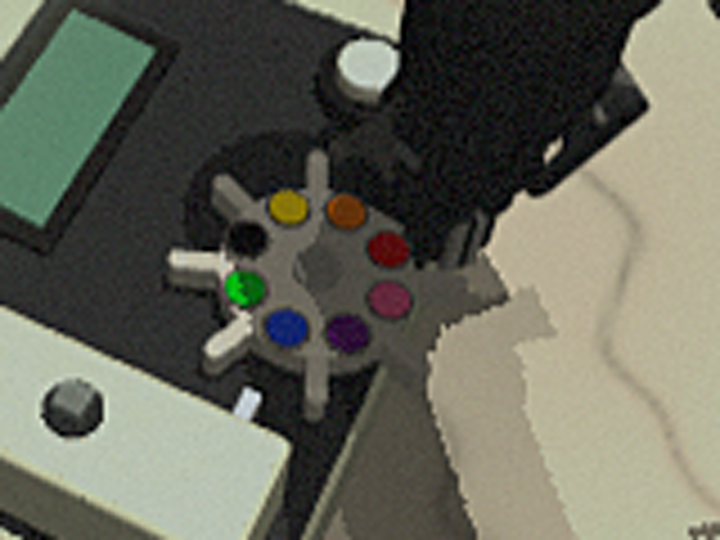

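The second click went through, so blue now stands at the pointer (pixel 287,328). Green is one click short, so I'll do one more stroke.

{"method": "arm_command", "body": {
  "series": [
    [12,0,0,0,0,0,0],
    [12,0,0,0,0,0,0],
    [-0.4,0,-8,0,5.6,0,0],
    [-0.4,0,-8,0,5.6,0,0],
    [-0.4,0,-8,0,5.6,0,0],
    [-0.4,0,-8,0,5.6,0,0],
    [-0.4,0,-8,0,5.6,0,0],
    [-0.4,0,-8,0,5.6,0,0]
  ]
}}

```text
time: 8.2
tcp_pos: [0.4099, 0.083, 0.0717]
tcp_rot: [-0.033, 0.707, -0.706, 0.033]
ft_force: [-0.2, 0.7, 0.1]
gripper_width: 0.001
```

{"method": "arm_command", "body": {
  "series": [
    [-0.4,0,-8,0,5.6,0,0],
    [-0.4,0,-8,0,5.6,0,0],
    [0,0,0,0,0,0,0],
    [-12.5,0,0,0,0,0,0],
    [-12,0,0,0,0,0,0],
    [0,0,0,0,0,0,0]
  ]
}}

```text
time: 8.95
tcp_pos: [0.4353, 0.0962, 0.0714]
tcp_rot: [-0.035, -0.706, 0.706, 0.035]
ft_force: [-0.5, 0.1, 1.0]
gripper_width: -0.0
```

{"method": "arm_command", "body": {
  "series": [
    [-0.3,0,5.6,0,-5.6,0,0],
    [-0.3,0,5.6,0,-5.6,0,0],
    [-0.3,0,5.6,0,-5.6,0,0],
    [-0.3,0,5.6,0,-5.6,0,0],
    [-0.3,0,5.6,0,-5.6,0,0],
    [-0.3,0,5.6,0,-5.6,0,0],
    [-0.3,0,5.6,0,-5.6,0,0],
    [-0.3,0,5.6,0,-5.6,0,0]
  ]
}}

```text
time: 9.95
tcp_pos: [0.4475, 0.0551, 0.0717]
tcp_rot: [-0.239, 0.666, -0.666, 0.238]
ft_force: [0.4, 0.6, -0.1]
gripper_width: -0.004
```

{"method": "arm_command", "body": {
  "series": [
    [0,0,0,0,0,0,0],
    [12,0,0,0,0,0,0],
    [12,0,0,0,0,0,0],
    [0,-15,0,0,0,0,0],
    [0,-15,0,0,0,0,0],
    [0,-15,0,0,0,0,0],
    [0,0,0,0,0,0,0]
  ]
}}

```text
time: 10.82
tcp_pos: [0.4301, 0.0403, 0.1185]
tcp_rot: [-0.236, 0.666, -0.666, 0.238]
ft_force: [-0.3, 1.1, -0.1]
gripper_width: -0.001
```

```bash
python3 pic.py f
python3 - <<'E'
from h import *
from cell import status,cams
import cv2
f=cams.grab_frame("wrist");cv2.imwrite("pics/f_wrist.png",f["frame"][:,:,::-1])
s=status.state();R=Ro.from_quat(s["tcp_rot"]);print(s["time"],s["tcp_pos"],s["q"].round(2))
b=w(P,[-.05,-.11,.072])[0];print(b,proj(f,w(P,[[-.05,-.11,.072]])))
M=R.as_matrix();yaw=np.degrees(np.arctan2(M[1,0],M[0,0]))
g=b+[0,0,.011+.02]
for q in rows(s["tcp_pos"],R,g,yaw,3):print([float(x) for x in q])
E
```

```text
10.925 [0.42919282 0.03997581 0.11642205] [ 0.57 -0.42 -0.54 -0.   -1.45  0.12]
[ 0.50058473 -0.02042931  0.072     ] [[228.07529312  73.79898155]]
[-5.7, 4.5, 30.6, 0.0, -0.0, 0.0]
[-5.7, 4.5, 30.6, 0.0, -0.0, 0.0]
[-5.7, 4.5, 30.6, 0.0, -0.0, 0.0]
```

View pics/f_side.png

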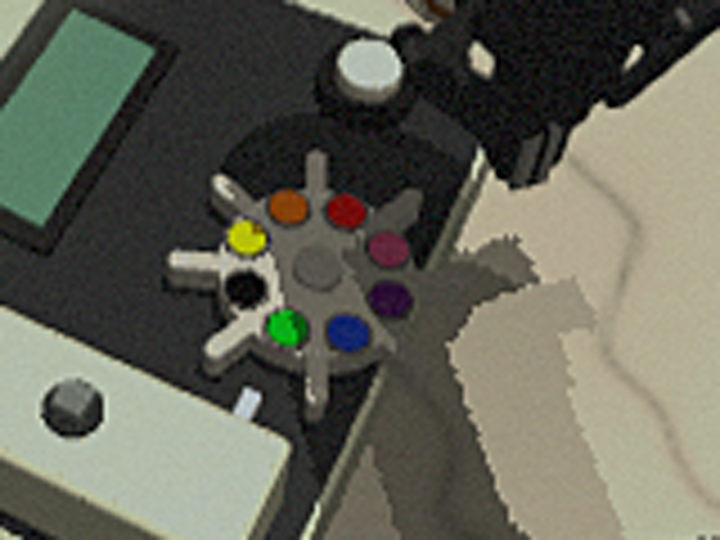

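View pics/f_wrist.png

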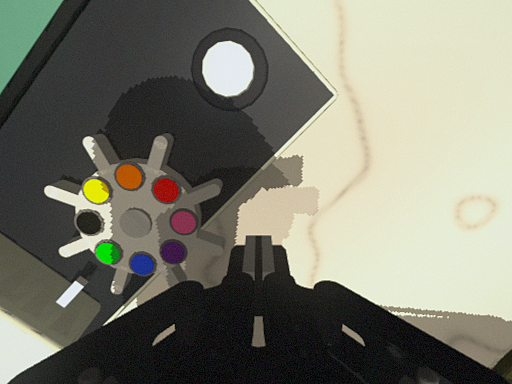

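Green now rests at the pointer: window at side pixel (287,328), bar at (247,404), and the finger is off. Next I'll go above the button.

Run:
```python
from h import *
from cell import status
import pickle
s=status.state();R=Ro.from_quat(s["tcp_rot"])
b=w(P,[-.05,-.11,.072])[0]
g=b+[0.001,-0.001,.011+.025]
for q in rows(s["tcp_pos"],R,g,174.7,6):print([float(x) for x in q])
f=pickle.load(open("a.pkl","rb"))["side"]
F=192/np.tan(np.radians(f["vertical_fov"])/2);Rm=np.array(f["R"]);c=-Rm.T@f["t"]
d=Rm.T@np.array([(344-f["cx"])/F,(188-f["cy"])/F,1]);X=c+d*(0-c[2])/d[2];print("bottle",X)
```

```text
[-2.9, 1.4, 15.6, 0.0, 7.41, 0.0]
[-4.9, 1.4, 15.1, 0.0, 7.41, 0.0]
[-6.8, 1.4, 14.3, 0.0, 7.41, 0.0]
[-8.6, 1.4, 13.3, 0.0, 7.41, 0.0]
[-10.2, 1.4, 12.1, 0.0, 7.41, 0.0]
[-11.7, 1.4, 10.7, 0.0, 7.41, 0.0]
bottle [ 0.47436759 -0.14633805  0.        ]
```

{"method": "arm_command", "body": {
  "series": [
    [-2.9,1.4,15.6,0,7.4,0,0],
    [-4.9,1.4,15.1,0,7.4,0,0],
    [-6.8,1.4,14.3,0,7.4,0,0],
    [-8.6,1.4,13.3,0,7.4,0,0],
    [-10.2,1.4,12,0,7.4,0,0],
    [-11.7,1.4,10.7,0,7.4,0,0],
    [0,0,0,0,0,0,0]
  ]
}}

```text
time: 11.8
tcp_pos: [0.5015, -0.0221, 0.1068]
tcp_rot: [-0.032, -0.706, 0.707, 0.033]
ft_force: [-0.2, 0.1, 0.8]
gripper_width: -0.001
```

Run:
```python
from h import *
from cell import status,cams
import cv2
f=cams.grab_frame("wrist");cv2.imwrite("pics/g_wrist.png",f["frame"][:,:,::-1])
f=cams.grab_frame("side");cv2.imwrite("pics/g_side.png",cv2.resize(f["frame"][150:310,240:400,::-1],None,fx=3.5,fy=3.5,interpolation=cv2.INTER_CUBIC))
s=status.state();print(s["tcp_pos"],s["ft_force"])
```

```text
[ 0.50132663 -0.02151291  0.10745396] [-1.40239378 -0.17446571 -0.94756376]
```

View pics/g_wrist.png

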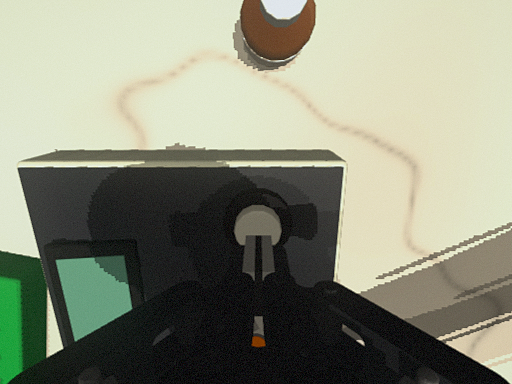

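View pics/g_side.png

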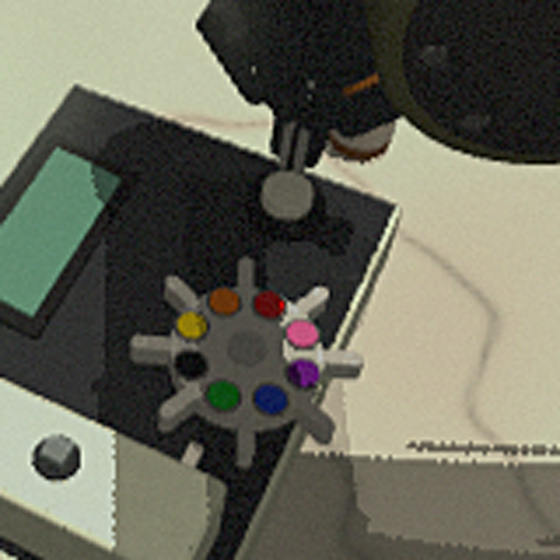

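The finger is centred on the button at wrist pixel (258,225). Pressing down.

{"method": "arm_command", "body": {
  "series": [
    [0,10,0,0,0,0,0],
    [0,10,0,0,0,0,0],
    [0,4,0,0,0,0,0],
    [0,3,0,0,0,0,0],
    [0,2.5,0,0,0,0,0],
    [0,1.5,0,0,0,0,0],
    [0,0,0,0,0,0,0]
  ]
}}

```text
time: 12.78
tcp_pos: [0.5018, -0.0216, 0.0775]
tcp_rot: [0.032, 0.706, -0.706, -0.032]
ft_force: [-3.5, 0.0, 4.1]
gripper_width: -0.001
```

{"method": "arm_command", "body": {
  "series": [
    [0,1.5,0,0,0,0,0],
    [0,0,0,0,0,0,0],
    [0,0,0,0,0,0,0]
  ]
}}

```text
time: 13.15
tcp_pos: [0.5019, -0.0216, 0.0771]
tcp_rot: [-0.032, -0.706, 0.706, 0.032]
ft_force: [-6.3, 0.5, 10.4]
gripper_width: -0.0
```

{"method": "arm_command", "body": {
  "series": [
    [0,1.5,0,0,0,0,0],
    [0,0,0,0,0,0,0],
    [0,0,0,0,0,0,0]
  ]
}}

```text
time: 13.52
tcp_pos: [0.502, -0.0216, 0.0769]
tcp_rot: [-0.032, -0.706, 0.707, 0.032]
ft_force: [-12.2, 2.7, 16.7]
gripper_width: -0.001
```

Run:
```python
from cell import cams
import cv2
f=cams.grab_frame("side");cv2.imwrite("pics/h_side.png",cv2.resize(f["frame"][150:310,240:400,::-1],None,fx=3.5,fy=3.5,interpolation=cv2.INTER_CUBIC))
```

```text
(no output)
```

View pics/h_side.png

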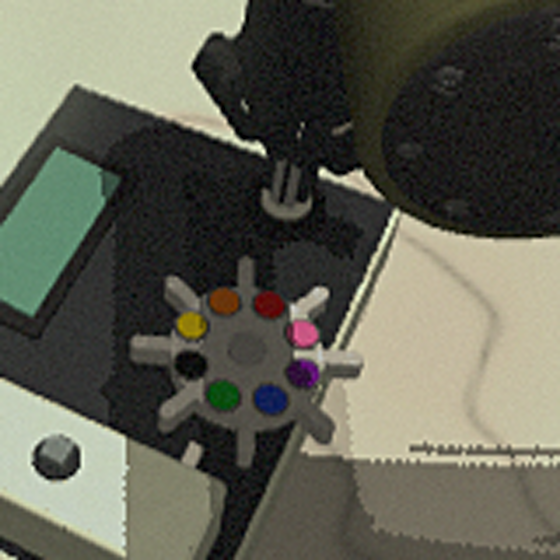

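The button is against its stop: the force climbed to 16.7 N and the fingertip stands at 65.9 mm. Releasing now and rising clear.

{"method": "arm_command", "body": {
  "series": [
    [0,-8,0,0,0,0,0],
    [0,-12,0,0,0,0,0],
    [0,-20,0,0,0,0,0],
    [0,-40,0,0,0,0,0],
    [30,-40,0,0,0,0,0],
    [40,0,0,0,0,0,0],
    [40,0,0,0,0,0,0],
    [0,0,0,0,0,0,0]
  ]
}}

```text
time: 14.58
tcp_pos: [0.3915, -0.0112, 0.1955]
tcp_rot: [0.033, 0.707, -0.705, -0.03]
ft_force: [0.4, -0.0, -0.4]
gripper_width: -0.003
```

Run:
```python
from cell import cams,status
import cv2
f=cams.grab_frame("side");cv2.imwrite("pics/i_side.png",cv2.resize(f["frame"][150:384,130:400,::-1],None,fx=2.5,fy=2.5,interpolation=cv2.INTER_CUBIC))
f=cams.grab_frame("wrist");cv2.imwrite("pics/i_wrist.png",f["frame"][:,:,::-1])
s=status.state();print(s["time"],s["tcp_pos"],s["ft_force"])
```

```text
14.675 [ 0.39255146 -0.01126496  0.1946603 ] [ 1.07261819 -0.61329117 -0.49938687]
```

View pics/i_side.png

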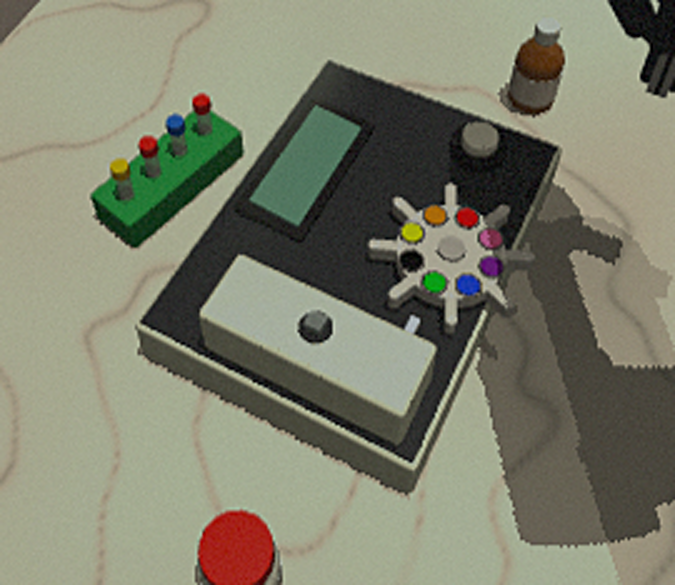

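View pics/i_wrist.png

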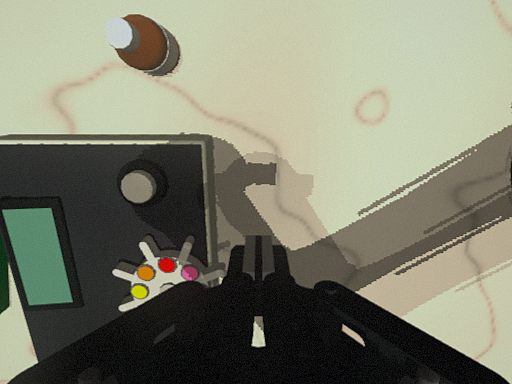

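The side view shows green at (435,282) in line with the pointer at (412,325). The button is up, the bottle, jar and rack are standing, and the arm is clear.

```bash
python3 -c "
from cell import robot
print(robot.close_job())"
```

```text
the job is handed in; nothing more can be done
None
```

The photometer is set to green and a reading was taken. I handed the job in at about 14.7 s of the 64 s allowed.

- **Wheel:** It started with pink at the pointer. I flicked it three clicks anticlockwise with the closed fingertip, moving the finger out of the lobes after each click. The first two clicks were checked in the side camera, and green was seen at the pointer before I pressed anything.
- **Button:** I pressed it once, until it stopped. The fingertip was then at about 65.9 mm, matching the 66 mm expected for fully down, and the upward force rose to 16.7 N. I then lifted the finger straight off.
- **Last check:** The final side picture shows green in line with the pointer and the button up. The bottle, jar and rack are standing where they were, and the arm is clear with nothing touching it.

**Disagreements:**
- The three cameras placed the photometer up to about 5 mm apart in one direction. I used a compromise position, and the finger still met the lobes and the button as intended.
- There was a sideways force of about 12 N while pressing. It was gone after release and nothing moved.

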